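Set a ring-light source for its calibration check

ROBOT

A 7-joint arm with a two-finger parallel gripper is mounted at the origin on the work surface. World frame = base frame: x ahead of the robot, y to its left, z up, the work surface at z = 0. Lengths are in m, angles in rad, forces in N, time in s.
With the tool pointing down it reaches from about 0.425 to 1.025 m from the base axis. Payload 9.4 kg.
Tool frame: the origin (TCP) lies on the centre line of the jaws, within the pads' length; the fingertips stand r.nose_length ahead of it and the grasp point (between the pads) lies 5 mm behind it (r.nose_length is the distance from the TCP to the fingertips, in m); y points along the fingers, z is the direction in which the jaws open and shut, and the axes are right-handed (so a half turn about y gives the same grasp; the last joint's range is limited). The gripper opens to 93 mm and grips with 3 to 60 N. Pads are 15 mm wide; open, the fingers measure 128 mm over their backs; the gripper's body (75 mm by 188 mm) begins 65 mm behind the grasp point.
Start: joints at [1.072, 0.599, -0.003, 1.599, 0.002, 0.943, -0.08], TCP at [0.297, -0.661, 0.233] pointing down, gripper open.
Joint ranges: [-2.57, 2.57], [-0.35, 1.97], [-1.29, 1.29], [0.11, 2.56], [-1.05, 4.19], [0.11, 1.86], [-2.63, 2.63]. Speed limits (rad/s): [2.22, 2.22, 3.01, 3.01, 3.14, 3.14, 3.14].

INTERFACE

Orientations are given as a rotation vector (axis times angle).
In Python, from bench import r gives the robot as it stands. The module is installed in compiled form; this text tells all that it offers.
- The arm moves only by the tool move_arm, never from a script. Its argument "plan" is a list of rows, each a list of 5 numbers: the closure, from -1 (fully open) to 1 (shut), then the shift along the tool's x, y, z in m, then the turn about the tool's y in degrees. In form: [[fingers, tx, ty, tz, turn], ...]. A call has 1 to 10 rows; each row shifts and turns the commanded pose from where the row before left it, along the tool's axes as they then stand; what a row does not reach is not made up. A row lasts 1/12 s, in which the tool goes at most 41.7 mm and 7.16 degrees, less where a joint would pass 70% of its speed; a pose out of reach is approached as far as the arm can. A call is refused whole if a number of a shift passes 0.0417 or a number of a turn 7.16, either way. A call with a gripper value outside its range is refused whole. The fingers move at their own pace and stop on an object; the grip force is fixed at half the most. Time passes only in rows, so rows that do not move let the fingers close. It gives the time, the measured TCP pose, the force and the opening at its end, in the units of the state.
- r.state(): the state, without advancing time (a new reading comes with each control period).
- r.grab_frame(name): name is "scene" or "side" or "wrist"; returns the picture (480x640x3 uint8, red, green, blue); there is no depth.
- r.camera_model(name): a dict with "fov_y" (degrees; the focal length in pixels is half the picture's height over the tangent of half this angle, whatever the lens; pixels are square), "cx", "cy" (the principal point, pixels), "origin" and "orientation" of the camera in the world. Camera axes: x right, y up, looking along -z (the intrinsics and any distortion apply to the point x, -y, -z); pixel columns grow to the right and rows downward; lengths in m; the calibration is good to about 2 mm. A picture is of the moment at which its call begins: read the wrist's pose just before it. camera_model takes no time and is no camera call; for the wrist camera it gives the pose at the moment of the call.
- r.finish_job(): hands the job in, once; it reports no verdict.
The state is a dict: "t": time; "qpos": joint angles; "joint_vel": joint speeds; "joint_efforts": joint torques, N m; "eef_pos": TCP position; "orientation": TCP orientation; "ft_force": force on the tool from outside, world axes, zero at the start; "moment": the same for the moment, N m; "finger_gap": finger opening in m.
Only numpy, scipy, OpenCV 4.12 (cv2) and the standard library are available. Lean on these libraries where they do the work, as an engineer would, in place of code of your own. Each camera call takes 0.05 s, during which the arm holds its last target.

TASK

The microscope's ring-light source is due for its calibration check. Draw its dimmer lever towards the front of the box until the arm stands on the long line of its quadrant, flip the clear guard over the trim knob right back so that it stays open on its stop, and then turn the knob clockwise until its pointer is on the long line of the dial. Leave the guard open for the meter reading, and do not disturb the board, instruments and other things lying around.

Things in the scene. Friction and masses are not known exactly. Their poses are not given: they have to be found in the camera images.
- light_source: White bench box, 200 (its x) x 290 (its y) x 95 mm high, fixed to the bench, black top deck with all controls. Origin: centre of its underside, on the table; its front (-x of its own frame) faces roughly to the robot, its y to the left as seen from the robot, z up. The flat deck is 95 mm above the table. Guard and trim knob are on the left half (y = +70 mm), dimmer lever on the right half (y = -78 mm). All positions below in its own frame.
- deck_front (a point): Point on the deck, at (-90, 0, 95) mm: 10 mm behind the middle of the front edge.
- deck_rear (a point): Point on the deck, at (90, 0, 95) mm. The line from deck_front to deck_rear is the box's own x axis.
- trim_guard (a joint): Hinge of the clear flip guard (hood 98 mm from hinge to front, 80 mm wide, 4 mm top plate, 3 mm walls at sides and front reaching 36 mm below it (20 mm at the rear of the sides), no back wall, about 70 g). 0 = shut over the knob, grows as its front swings up and back, 2.8 = leaning back on its stop arms. Nearly frictionless: balances near 1.7, falls shut if let go short of that and falls open by itself beyond about 1.8.
- guard_hinge (a point): Middle of the guard's hinge axis (parallel to the box's y), at (52, 70, 137) mm, 42 mm above the deck; on a fixed steel bracket.
- guard_tab (a point): Moves with the guard: middle of the lower front edge of its thumb tab, a grey tongue 32 mm wide (y), 5 mm thick (7 mm bead at the edge) that sticks out 24 mm to the front from the guard's front wall, level with the top plate. Shut, it is at (-74, 70, 134.5) mm, 39.5 mm above the deck with free space beneath; 126 mm in front of the hinge axis.
- trim_knob (a joint): Angle of the trim knob under the guard: 0 to 2.3, grows clockwise seen from above, friction about 0.03 Nm, stays where left. At 0 its pointer points 1.15 rad to the left of the box's +x axis; at value q it points 1.15 - q to the left. The long line of the dial is at 1.5 (pointer 0.35 rad to the right of +x). It starts between 0.2 and 0.7.
- knob_grip (a point): On the knob's vertical axis, at (0, 70, 121) mm, 26 mm above the deck. The grip is a straight upright bar 40 mm long (along the pointer), 12 mm wide, from 8 to 36 mm above the deck, with a white line on its pointing half, standing on a round skirt 42 mm in diameter and 8 mm high.
- dial_mark (a point): On the long white line of the trim dial (14 mm long, the other scale lines are 4 mm), flat on the deck 33 mm from the knob's axis.
- dimmer_lever (a joint): Angle of the dimmer lever: 0 = leaning 0.8 rad to the front (-x) from upright, 0.8 = upright, 1.6 = leaning 0.8 rad to the rear; swings about the box's y axis; stiff with friction (0.12 Nm), stays where left. The long line of the quadrant is at 0.5 (0.3 rad to the front of upright). It starts between 1.0 and 1.5, leaning to the rear.
- lever_pivot (a point): Lever pivot, at (0, -78, 95) mm, level with the deck. Around it stands a half-round quadrant of two grey cheeks, 42 mm radius, 44 mm wide in y, with the lever arm (9 mm thick fore and aft) in the slot between them.
- lever_grip (a point): Moves with the lever: centre of its cross grip, an aluminium bar along y, 34 mm long, 16 mm in diameter, 90 mm from the pivot.
- quadrant_mark (a point): Middle of the long white line across the top of both cheeks of the quadrant (the other scale lines are short), 42 mm from the pivot; the arm stands on it when the lever angle is 0.5.
- sensor_head: Light-meter sensor, aluminium puck 38 mm in diameter, 20 mm high, lying loose on the deck between guard and quadrant. Origin: centre of its underside. Leave alone, like all below.
- circuit_board: Green circuit board 140 x 90 mm, parts up to 15 mm high, on the table left of the box. Origin: centre of underside.
- light_meter: Grey hand-held meter 145 x 68 x 28 mm on the table right of the box. Origin: centre of underside.
- tweezers: Steel tweezers 130 mm long, 9 mm high, on the table in front of the box. Origin: about their middle, on the table.
- loupe: Black loupe, 42 mm in diameter, 44 mm high, standing on the table. Origin: centre of underside.
- solvent_bottle: White bottle, 52 mm in diameter, 120 mm high, standing on the table. Origin: centre of underside.
- swab_jar: Amber jar, 60 mm in diameter, 75 mm high, standing on the table. Origin: centre of underside.
- chip_tray: Black tray 100 x 75 x 16 mm with chips, on the table. Origin: centre of underside.

How it is judged:
On the way, in this order (a step that is already met when the one before it is completed fails the run):
1. the guard is flipped right back, open on its stop (value of joint trim_guard above 2.5 rad), for 0.2 s.
2. with the guard open, the knob's pointer is on the long line of the dial (value of joint trim_guard above 2.5 rad and value of joint trim_knob between 1.38 and 1.62 rad), for 0.2 s.
At the end, for the whole second after the job is handed in: Guard resting open on its stop (trim_guard above 2.5), knob pointer on the long line of its dial (trim_knob 1.5 +- 0.12 rad), dimmer lever on the long line of its quadrant (dimmer_lever 0.5 +- 0.1 rad), guard and knob at rest; no bystander moved over 25 mm (all of step 2 and value of joint dimmer_lever between 0.4 and 0.6 rad and velocity of joint each of trim_guard, trim_knob below 0.1 rad/s and velocity of joint trim_knob above -0.1 rad/s); the robot touches nothing.
It fails at once if a thing lying around is pushed more than 25 mm (distance of any of sensor_head, circuit_board, light_meter, tweezers, loupe, solvent_bottle, swab_jar, chip_tray from where it was at the start of the episode above 0.025 m).
It also fails if it takes over 58 s, if anything falls off the work surface, if the arm or the gripper's body presses on something with over 40 N, if the wrist force passes 120 N, or if a joint passes its speed limit or range.

## Working session

There is one attempt and no reset: what is moved stays moved. The work goes in short steps, Python scripts to look and compute and a tool call to move; the robot and the scene stay as the last step left them, time stands still between calls to the robot, and variables do not carry over. Pictures are saved under pics/ and viewed, and the job is handed in when it is done.

Besides the shell and the picture viewer there is one more tool, called after ">>>" as name(argument=value, ...) on one line, values as JSON. move_arm: Moves the arm, as the interface text tells. Its arguments: {"type":"object","properties":{"plan":{"type":"array","items":{"type":"array","items":{"type":"number"}}}},"required":["plan"]}

```bash
mkdir -p pics; ls
python3 - <<'E'
from bench import r
import cv2,numpy as np
print(r.state(), r.nose_length)
for n in ["scene","side","wrist"]:
    m=r.camera_model(n); print(n,m)
    f=r.grab_frame(n); cv2.imwrite(f"pics/{n}0.png",f[:,:,::-1])
E
```

```text
pics
{'t': 0.0, 'qpos': array([ 1.07228145,  0.60011575, -0.00252881,  1.60014067,  0.00179639,
        0.94290459, -0.07981212]), 'joint_vel': array([ 6.67353206e-04,  2.18291883e-03, -7.89928714e-05, -1.51843127e-03,
       -3.28624504e-04, -4.39631380e-04,  2.99119859e-04]), 'joint_efforts': array([-9.10224262e-04, -7.65077806e+01,  1.49672169e+00, -2.52350914e+01,
       -5.24590211e-02,  1.70447800e-02,  1.77269803e-04]), 'eef_pos': array([ 0.296609  , -0.66102696,  0.23176309]), 'orientation': array([-0.42630459,  1.99034803, -1.98731035]), 'ft_force': array([-0.45415511, -1.29456064, -0.50319063]), 'moment': array([-0.06927097, -0.04009075, -0.02718908]), 'finger_gap': 0.09304004502411067} 0.014
scene {'fov_y': 54.274694824938166, 'cx': 326.8438540353977, 'cy': 235.17159866604158, 'origin': array([1.1365431 , 0.52282364, 0.80972302]), 'orientation': array([0.43994115, 0.98559205, 2.11651818])}
side {'fov_y': 52.497810841317246, 'cx': 321.2386576873101, 'cy': 238.94990104863066, 'origin': array([0.25133566, 0.78627104, 0.77129599]), 'orientation': array([ 0.19571481, -1.23859972, -2.52611881])}
wrist {'fov_y': 64.08494578515118, 'cx': 322.6580239243422, 'cy': 243.63519876083762, 'origin': array([ 0.36897498, -0.62857133,  0.38402368]), 'orientation': array([-0.2573135 ,  0.16710301, -1.1411792 ])}
```

View pics/scene0.png

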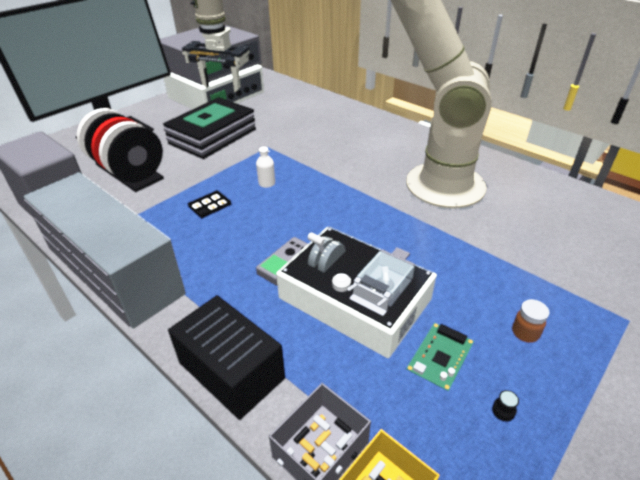

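View pics/side0.png

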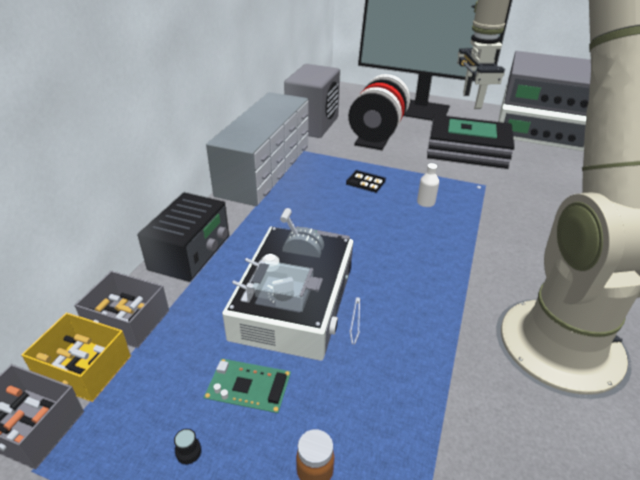

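View pics/wrist0.png

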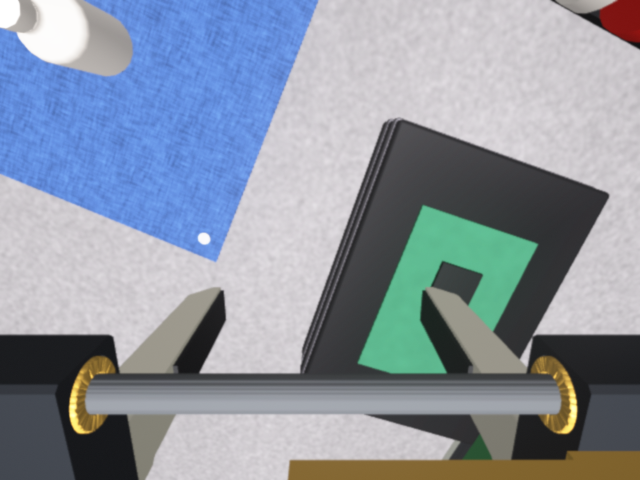

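```bash
cat > h.py <<'E'
from bench import r
import cv2,numpy as np
from scipy.spatial.transform import Rotation as R
def K(m):
    f=240/np.tan(np.radians(m['fov_y']/2)); return f
def proj(m,P):
    P=np.atleast_2d(P); c=R.from_rotvec(m['orientation']).inv().apply(P-m['origin'])
    f=K(m); return np.c_[m['cx']+f*c[:,0]/-c[:,2], m['cy']-f*c[:,1]/-c[:,2]]
def ray(m,uv):
    f=K(m); d=np.array([(uv[0]-m['cx'])/f,-(uv[1]-m['cy'])/f,-1]); d=R.from_rotvec(m['orientation']).apply(d); return m['origin'],d
def atz(m,uv,z):
    o,d=ray(m,uv); return o+d*(z-o[2])/d[2]
E
python3 - <<'E'
from h import *
im=cv2.imread('pics/scene0.png')[215:365,250:450]; cv2.imwrite('pics/sc_crop0.png',cv2.resize(im,None,fx=4,fy=4,interpolation=cv2.INTER_CUBIC))
im=cv2.imread('pics/side0.png')[200:360,215:375]; cv2.imwrite('pics/si_crop0.png',cv2.resize(im,None,fx=3.75,fy=3.75,interpolation=cv2.INTER_CUBIC))
s=r.state(); print(R.from_rotvec(s['orientation']).as_matrix().round(3))
E
```

```text
[[-0.912 -0.001  0.41 ]
 [-0.41   0.001 -0.912]
 [ 0.    -1.    -0.001]]
```

View pics/sc_crop0.png

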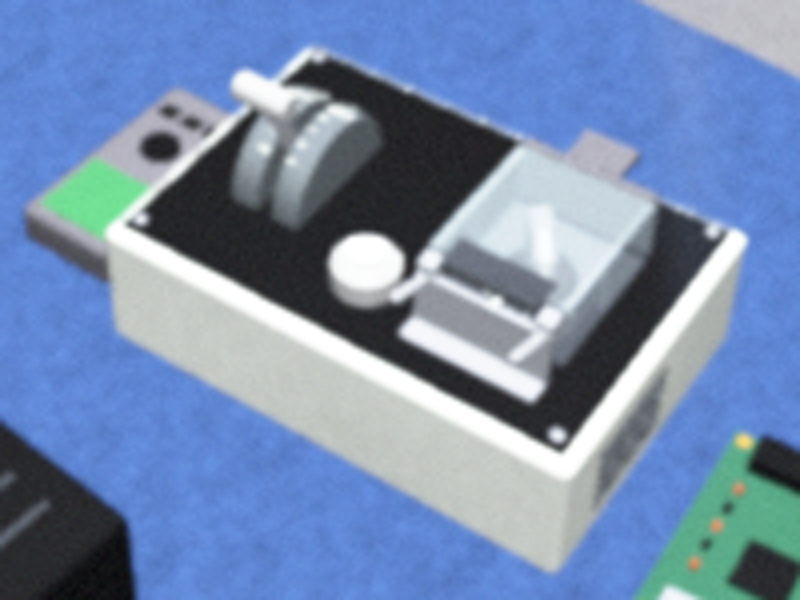

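View pics/si_crop0.png

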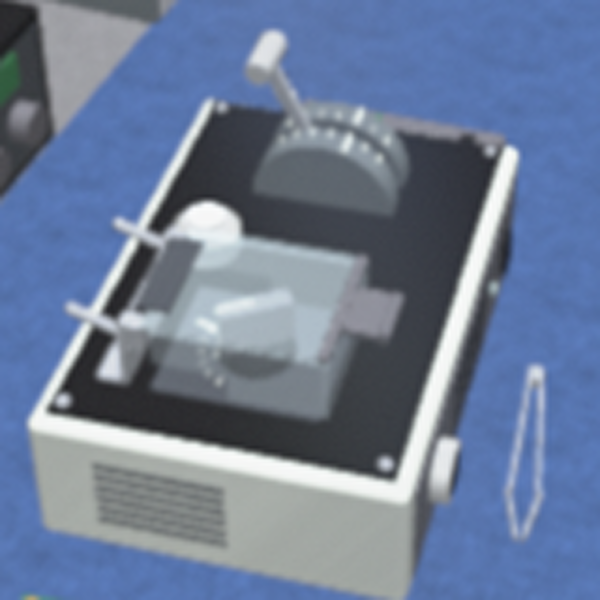

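```bash
cat >> h.py <<'E'
def b2w(p,B):  # box frame mm -> world
    x,y,a=B; p=np.atleast_2d(p)/1000.; c,s=np.cos(a),np.sin(a)
    return np.c_[x+c*p[:,0]-s*p[:,1], y+s*p[:,0]+c*p[:,1], p[:,2]]
E
python3 - <<'E'
from h import *
from scipy.optimize import least_squares
obs=[]
S=lambda u,v:(250+(u+.5)/4-.5,215+(v+.5)/4-.5)
D=lambda u,v:(215+(u+.5)/3.75-.5,200+(v+.5)/3.75-.5)
ms=r.camera_model('scene'); md=r.camera_model('side')
o=[(ms,S(108,232),(100,-145,95)),(ms,S(567,470),(100,145,95)),(ms,S(747,238),(-100,145,95)),(ms,S(312,48),(-100,-145,95)),(ms,S(555,571),(100,145,0)),
(md,D(210,98),(100,-145,95)),(md,D(517,150),(-100,-145,95)),(md,D(409,494),(-100,145,95)),(md,D(31,424),(100,145,95)),(md,D(408,598),(-100,145,0)),(md,D(45,528),(100,145,0))]
def f(v): return np.concatenate([(proj(m,b2w(p,v))[0]-uv) for m,uv,p in o])
q=least_squares(f,[.68,0,0.],loss='soft_l1'); print(q.x, f(q.x).reshape(-1,2).round(1))
B=q.x; np.save('B.npy',B)
# lever grip centre
def tri(a,b):
    (o1,d1),(o2,d2)=ray(*a),ray(*b); A=np.c_[d1,-d2]; t=np.linalg.lstsq(A,o2-o1,rcond=None)[0]
    p,q=o1+d1*t[0],o2+d2*t[1]; return (p+q)/2,np.linalg.norm(p-q)
def w2b(P): 
    d=np.array(P)-[B[0],B[1],0]; c,s=np.cos(B[2]),np.sin(B[2]); return 1000*np.array([c*d[0]+s*d[1],-s*d[0]+c*d[1],d[2]])
for n,a,b in [('grip',S(263,90),D(267,57)),('puck top',S(366,258),D(212,220)),('tab',S(607,155),D(385,315))]:
    P,e=tri((ms,a),(md,b)); print(n,P.round(4),w2b(P).round(1),e)
for p in [(0,-78,137),(-74,70,134.5),(0,70,131)]: print(p,b2w(p,B))
E
```

```text
[0.5538613  0.08836988 0.1115327 ] [[-2.1 -1.2]
 [ 0.8  0.8]
 [ 0.8 -2.2]
 [-0.2 -2.7]
 [-0.3  5. ]
 [-0.6 -2.2]
 [ 1.3 -2.7]
 [ 0.7 -0.1]
 [-1.4 -1.7]
 [-0.1  5.1]
 [ 0.   3.5]]
grip [0.5999 0.0152 0.1792] [ 37.6 -77.8 179.2] 0.004024797379088027
puck top [0.6047 0.0891 0.1125] [ 50.6  -4.9 112.5] 0.0016096447845397404
tab [0.4795 0.1509 0.1364] [-67.   70.4 136.4] 0.0021110644504586944
(0, -78, 137) [[0.56254283 0.01085452 0.137     ]]
(-74, 70, 134.5) [[0.47252998 0.14969863 0.1345    ]]
(0, 70, 131) [[0.54607019 0.15793495 0.131     ]]
```

Run:
```python
from h import *
from scipy.optimize import least_squares
S=lambda u,v:(250+(u+.5)/4-.5,215+(v+.5)/4-.5)
D=lambda u,v:(215+(u+.5)/3.75-.5,200+(v+.5)/3.75-.5)
ms=r.camera_model('scene'); md=r.camera_model('side')
o=[(ms,S(108,232),(100,-145,95)),(ms,S(567,470),(100,145,95)),(ms,S(747,238),(-100,145,95)),(ms,S(312,48),(-100,-145,95)),
(md,D(210,98),(100,-145,95)),(md,D(517,150),(-100,-145,95)),(md,D(409,494),(-100,145,95)),(md,D(31,424),(100,145,95))]
for zf in (0,1):
    def f(v): return np.concatenate([(proj(m,b2w(p,v[:3])+[0,0,zf*v[3]])[0]-uv) for m,uv,p in o])
    q=least_squares(f,[.68,0,0.,0]); print(q.x, f(q.x).reshape(-1,2).round(1).tolist())
    if not zf:np.save('B.npy',q.x[:3])
```

```text
[0.55394563 0.0904988  0.11125371 0.        ] [[-1.5, -0.8], [1.6, 1.4], [1.7, -1.7], [0.4, -2.3], [-1.0, -1.7], [1.0, -2.1], [0.3, 0.7], [-2.0, -1.0]]
[ 0.55337912  0.0877968   0.11094437 -0.00512948] [[-2.0, 0.2], [0.4, 2.2], [0.4, -0.8], [-0.2, -1.2], [-0.1, -0.6], [1.5, -1.0], [1.0, 1.6], [-0.7, -0.0]]
```

```bash
cat >> h.py <<'E'
def yaw(s=None):
    s=s or r.state(); M=R.from_rotvec(s['orientation']).as_matrix(); return np.arctan2(M[1,2],M[0,2])
def plan(target,yt,n,g,frm=None,waits=0):
    s=r.state(); p=np.array(frm[:3]) if frm is not None else s['eef_pos']; y=frm[3] if frm is not None else yaw(s)
    target=np.array(target); dp=(target-p)/n; dy=(yt-y+np.pi)%(2*np.pi)-np.pi; dy/=n
    out=[]
    for i in range(n):
        c,q=np.cos(y),np.sin(y)
        out.append([g,round(float(dp[0]*q-dp[1]*c),4),round(float(-dp[2]),4),round(float(dp[0]*c+dp[1]*q),4),round(float(-np.degrees(dy)),2)])
        y+=dy
    for i in range(0,n,10): print(out[i:i+10])
B=np.load('B.npy') if __import__('os').path.exists('B.npy') else None
E
python3 - <<'E'
from h import *
plan((.60,.015,.26),B[2],22,-1)
E
```

```text
[[-1, -0.0252, -0.0013, -0.0224, -3.28], [-1, -0.0264, -0.0013, -0.0209, -3.28], [-1, -0.0276, -0.0013, -0.0194, -3.28], [-1, -0.0286, -0.0013, -0.0178, -3.28], [-1, -0.0296, -0.0013, -0.0161, -3.28], [-1, -0.0305, -0.0013, -0.0144, -3.28], [-1, -0.0312, -0.0013, -0.0126, -3.28], [-1, -0.0319, -0.0013, -0.0108, -3.28], [-1, -0.0325, -0.0013, -0.009, -3.28], [-1, -0.0329, -0.0013, -0.0071, -3.28]]
[[-1, -0.0333, -0.0013, -0.0052, -3.28], [-1, -0.0335, -0.0013, -0.0033, -3.28], [-1, -0.0337, -0.0013, -0.0013, -3.28], [-1, -0.0337, -0.0013, 0.0006, -3.28], [-1, -0.0336, -0.0013, 0.0025, -3.28], [-1, -0.0334, -0.0013, 0.0044, -3.28], [-1, -0.0331, -0.0013, 0.0063, -3.28], [-1, -0.0327, -0.0013, 0.0082, -3.28], [-1, -0.0321, -0.0013, 0.0101, -3.28], [-1, -0.0315, -0.0013, 0.0119, -3.28]]
[[-1, -0.0308, -0.0013, 0.0137, -3.28], [-1, -0.0299, -0.0013, 0.0154, -3.28]]
```

>>> move_arm(plan=[[-1,-0.025,-0.0015,-0.022,-3.3],[-1,-0.026,-0.0015,-0.021,-3.3],[-1,-0.0275,-0.0015,-0.0195,-3.3],[-1,-0.0285,-0.0015,-0.018,-3.3],[-1,-0.0295,-0.0015,-0.016,-3.3],[-1,-0.0305,-0.0015,-0.0145,-3.3],[-1,-0.031,-0.0015,-0.0125,-3.3],[-1,-0.032,-0.0015,-0.011,-3.3],[-1,-0.0325,-0.0015,-0.009,-3.3],[-1,-0.033,-0.0015,-0.007,-3.3]])

```text
t: 0.98
eef_pos: [0.4336, -0.3527, 0.2476]
orientation: [-0.883, 1.616, -1.616]
ft_force: [0.7, -0.9, -1.0]
finger_gap: 0.0929
```

>>> move_arm(plan=[[-1,-0.033,-0.001,-0.005,-3.3],[-1,-0.0335,-0.001,-0.0035,-3.3],[-1,-0.0335,-0.001,-0.0015,-3.3],[-1,-0.0335,-0.001,0.0005,-3.3],[-1,-0.0335,-0.001,0.0025,-3.3],[-1,-0.0335,-0.001,0.0045,-3.3],[-1,-0.033,-0.001,0.0065,-3.3],[-1,-0.0325,-0.001,0.008,-3.3],[-1,-0.032,-0.001,0.01,-3.3],[-1,-0.0315,-0.001,0.012,-3.3]])

```text
t: 1.82
eef_pos: [0.5695, -0.0456, 0.2576]
orientation: [-1.212, 1.205, -1.205]
ft_force: [0.6, -0.5, -0.6]
finger_gap: 0.0934
```

Run:
```python
from h import *
m=r.camera_model('wrist'); f=r.grab_frame('wrist')[:,:,::-1].copy()
import pickle; pickle.dump(m,open('pics/w1.pkl','wb'))
cv2.imwrite('pics/w1.png',f)
print(yaw(),r.state()['qpos'].round(2))
```

```text
0.01661744270506286 [ 0.26  0.41 -0.4   1.91  0.21  0.86 -0.23]
```

View pics/w1.png

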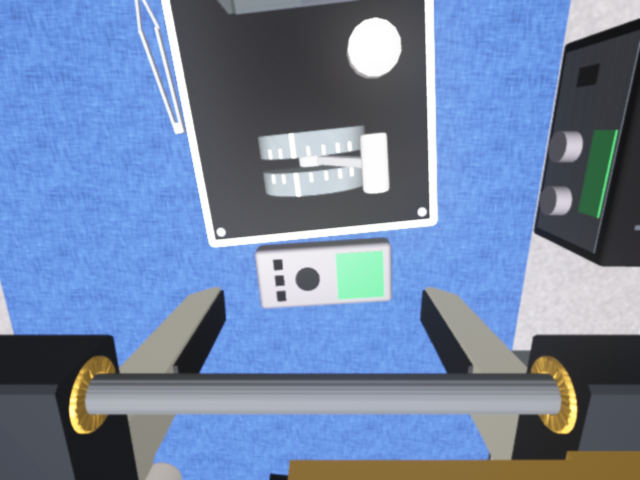

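Run:
```python
from h import *
import pickle
m=pickle.load(open('pics/w1.pkl','rb'))
P=atz(m,(213,244),.095);Q=atz(m,(437,223),.095)
print('corners',P,Q,np.linalg.norm(P-Q), np.arctan2(*(Q-P)[1::-1]))
print('pred corners',b2w([(-100,-145,95),(100,-145,95)],B), 'px',proj(m,b2w([(-100,-145,95),(100,-145,95),(0,-78,137)],B)))
g=atz(m,(375,162),.18); d=g-np.array([B[0],B[1],0]);c,s=np.cos(B[2]),np.sin(B[2]); print('grip',g,c*d[0]+s*d[1],-s*d[0]+c*d[1])
# quadrant long line: at 0.3 rad forward, 42mm
print(proj(m,b2w([(-42*np.sin(.3),-78,95+42*np.cos(.3)),(-42*np.sin(.3),-78-22,95+42*np.cos(.3)),(-42*np.sin(.3),-78+22,95+42*np.cos(.3))],B)))
for q in (1.1,1.2,1.25,1.3): print(q,proj(m,b2w((90*np.sin(q-.8),-78,95+90*np.cos(q-.8)),B)))
```

```text
corners [ 0.47505884 -0.06094705  0.095     ] [ 0.66543008 -0.04156833  0.095     ] 0.1913550140912552 0.1014449409661472
pred corners [[ 0.47066239 -0.0647072   0.095     ]
 [ 0.66942592 -0.04250234  0.095     ]] px [[208.2225412  248.16420116]
 [441.62846426 224.09781551]
 [313.98424488 160.41869188]]
grip [0.59938662 0.01560781 0.18      ] 0.036845343962293206 -0.07947304573969736
[[296.49418676 162.11995886]
 [300.33889913 193.10437826]
 [292.4656294  129.65393838]]
1.1 [[357.57207215 161.48633078]]
1.2 [[371.33586211 159.51189865]]
1.25 [[377.81142145 158.52579058]]
1.3 [[383.97940984 157.54706487]]
```

Run:
```python
from h import *
plan((.5995,.0145,.24),B[2],3,-1)
plan((.5995,.0145,.185),B[2],3,-1,frm=(.5995,.0145,.24,B[2]))
```

```text
[[-1, -0.0174, 0.0061, 0.0094, -1.81], [-1, -0.0171, 0.0061, 0.0099, -1.81], [-1, -0.0168, 0.0061, 0.0104, -1.81]]
[[-1, 0.0, 0.0183, 0.0, -0.0], [-1, 0.0, 0.0183, 0.0, -0.0], [-1, 0.0, 0.0183, 0.0, -0.0]]
```

>>> move_arm(plan=[[-1,-0.0175,0.006,0.0095,-1.8],[-1,-0.017,0.006,0.01,-1.8],[-1,-0.017,0.006,0.0105,-1.8],[-1,0,0,0,0],[-1,0,0,0,0]])

```text
t: 2.28
eef_pos: [0.5973, 0.0062, 0.239]
orientation: [-1.255, 1.137, -1.135]
ft_force: [-0.6, 0.8, 0.2]
finger_gap: 0.0928
```

Run:
```python
from h import *
print(r.state()['eef_pos'],yaw(),B)
plan((.5995,.0145,.185),B[2],3,-1)
f=r.grab_frame('side')[:,:,::-1][170:360,215:375]
cv2.imwrite('pics/s2.png',cv2.resize(f,None,fx=3,fy=3,interpolation=cv2.INTER_CUBIC))
```

```text
[0.59728396 0.00619775 0.23898553] 0.09849610633563048 [0.55394563 0.0904988  0.11125371]
[[-1, -0.0027, 0.018, 0.001, -0.24], [-1, -0.0027, 0.018, 0.001, -0.24], [-1, -0.0027, 0.018, 0.001, -0.24]]
```

View pics/s2.png

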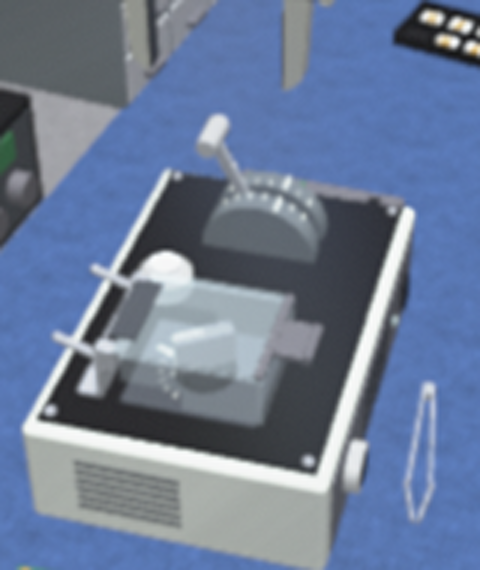

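Run:
```python
from h import *
md=r.camera_model('side'); print(md)
print(r.state()['eef_pos'],proj(md,r.state()['eef_pos']))
f=r.grab_frame('side')[:,:,::-1]
cv2.imwrite('pics/s3.png',f)
f=r.grab_frame('scene')[:,:,::-1]
cv2.imwrite('pics/s3b.png',f)
```

```text
{'fov_y': 52.497810841317246, 'cx': 321.2386576873101, 'cy': 238.94990104863066, 'origin': array([0.25133566, 0.78627104, 0.77129599]), 'orientation': array([ 0.19571481, -1.23859972, -2.52611881])}
[0.59706935 0.00504949 0.2392585 ] [[288.7225789  187.62435385]]
```

View pics/s3.png

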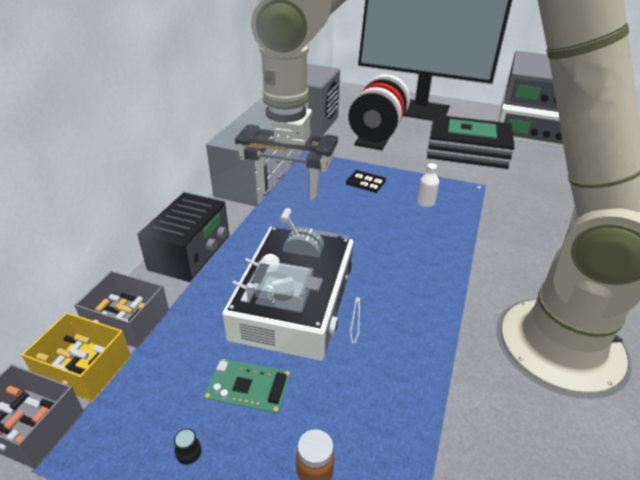

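View pics/s3b.png

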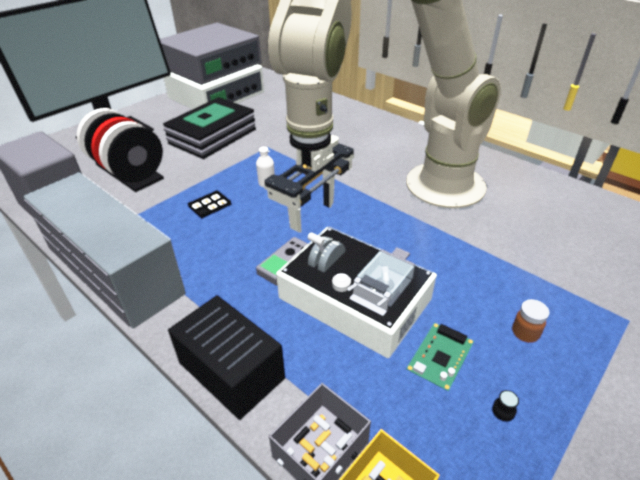

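Run:
```python
from h import *
print(r.state()['eef_pos'],yaw())
plan((.5995,.0145,.185),B[2],3,-1)
```

```text
[0.59707131 0.00418677 0.23964905] 0.09550068415385073
[[-1, -0.0033, 0.0182, 0.0011, -0.3], [-1, -0.0033, 0.0182, 0.0012, -0.3], [-1, -0.0033, 0.0182, 0.0012, -0.3]]
```

>>> move_arm(plan=[[-1,-0.0033,0.012,0.0012,-0.3],[-1,-0.0033,0.012,0.0012,-0.3],[-1,-0.0033,0.012,0.0012,-0.3],[-1,0,0,0,0],[-1,0,0,0,0]])

```text
t: 2.85
eef_pos: [0.5993, 0.0159, 0.2023]
orientation: [-1.262, 1.127, -1.124]
ft_force: [-0.1, -0.2, -0.9]
finger_gap: 0.0929
```

Run:
```python
from h import *
print(r.state()['eef_pos'],yaw())
m=r.camera_model('wrist'); f=r.grab_frame('wrist')[:,:,::-1].copy()
import pickle; pickle.dump(m,open('pics/w2.pkl','wb'))
cv2.imwrite('pics/w2.png',f)
print(r.state()['eef_pos'],yaw())
plan((.5995,.0145,.185),B[2],2,-1)
```

```text
[0.59933539 0.01586696 0.20226429] 0.11356567424207642
[0.59977651 0.01575845 0.20297219] 0.11327471399348439
[[-1, 0.0006, 0.009, -0.0002, 0.06], [-1, 0.0006, 0.009, -0.0002, 0.06]]
```

View pics/w2.png

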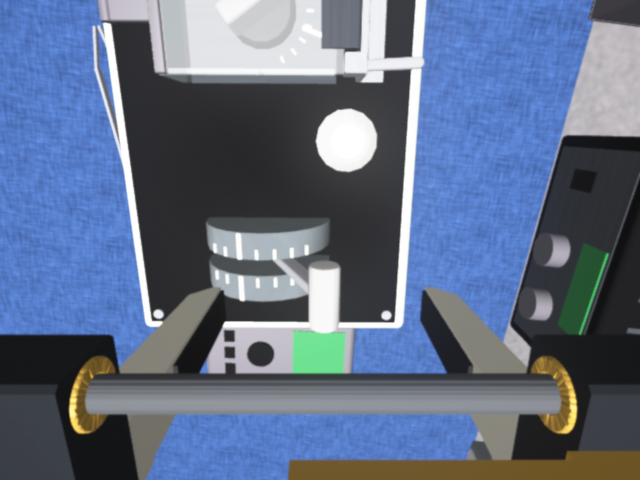

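Run:
```python
from h import *
import pickle
m=pickle.load(open('pics/w2.pkl','rb'))
print(proj(m,[(.5995,.0145,.177),(.5995,.0145+.017,.177),(.5995,.0145-.017,.177)]), atz(m,(324,297),.18))
```

```text
[[324.0804141  297.08900043]
 [328.01079074 265.55336761]
 [320.34259912 327.07960231]] [0.59929225 0.0159091  0.18      ]
```

>>> move_arm(plan=[[-1,0.0005,0.009,0,0],[-1,0.0005,0.009,0,0],[1,0,0,0,0],[1,0,0,0,0],[1,0,0,0,0],[1,0,0,0,0],[1,0,0,0,0],[1,0,0,0,0]])

```text
t: 3.57
eef_pos: [0.6003, 0.0146, 0.1859]
orientation: [-1.26, 1.125, -1.126]
ft_force: [0.2, 0.2, -0.2]
finger_gap: 0.0577
```

Run:
```python
from h import *
s=r.state(); print(s['eef_pos'],yaw(),s['finger_gap'],s['ft_force'])
m=r.camera_model('wrist'); f=r.grab_frame('wrist')[:,:,::-1].copy()
cv2.imwrite('pics/w3.png',f)
```

```text
[0.60025646 0.01460869 0.18590204] 0.11277383568610735 0.05770564612437149 [ 0.19628025  0.15606822 -0.24707957]
```

View pics/w3.png

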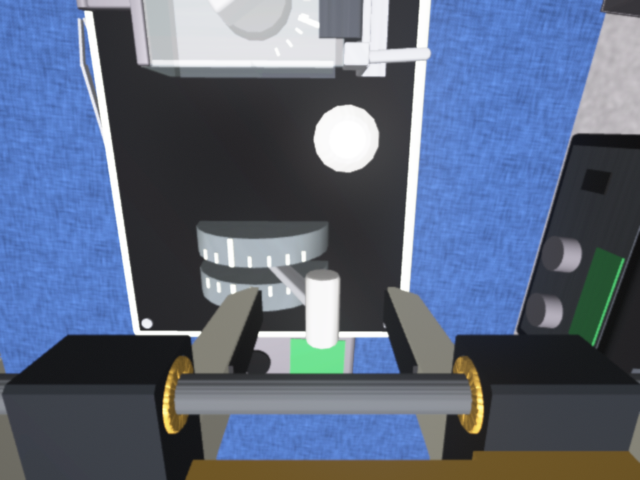

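>>> move_arm(plan=[[1,0,0,0,0],[1,0,0,0,0],[1,0,0,0,0],[1,0,0,0,0],[1,0,0,0,0],[1,0,0,0,0],[1,0,0,0,0],[1,0,0,0,0]])

```text
t: 4.28
eef_pos: [0.6001, 0.0146, 0.1856]
orientation: [-1.261, 1.126, -1.126]
ft_force: [-0.1, -0.9, -0.9]
finger_gap: 0.0149
```

Run:
```python
import numpy as np
a=np.linspace(.42,-.30,10);x=90*np.sin(a);z=90*np.cos(a)
print([[1,0,round(-d/1000,4),round(e/1000,4),0] for d,e in zip(np.diff(z),np.diff(x))])
```

```text
[[1, 0, np.float64(-0.0027), np.float64(-0.0067), 0], [1, 0, np.float64(-0.0021), np.float64(-0.0069), 0], [1, 0, np.float64(-0.0016), np.float64(-0.007), 0], [1, 0, np.float64(-0.001), np.float64(-0.0071), 0], [1, 0, np.float64(-0.0004), np.float64(-0.0072), 0], [1, 0, np.float64(0.0001), np.float64(-0.0072), 0], [1, 0, np.float64(0.0007), np.float64(-0.0072), 0], [1, 0, np.float64(0.0013), np.float64(-0.0071), 0], [1, 0, np.float64(0.0019), np.float64(-0.007), 0]]
```

>>> move_arm(plan=[[1,0,-0.0027,-0.0067,0],[1,0,-0.0021,-0.0069,0],[1,0,-0.0016,-0.007,0],[1,0,-0.001,-0.0071,0],[1,0,-0.0004,-0.0072,0],[1,0,0.0001,-0.0072,0],[1,0,0.0007,-0.0072,0],[1,0,0.0013,-0.0071,0],[1,0,0.0019,-0.007,0],[1,0,0,0,0]])

```text
t: 5.12
eef_pos: [0.5369, 0.0081, 0.1904]
orientation: [-1.258, 1.124, -1.126]
ft_force: [0.2, 3.2, 7.0]
finger_gap: 0.0154
```

Run:
```python
from h import *
s=r.state(); print(s['eef_pos'],yaw(),s['finger_gap'],s['ft_force'])
m=r.camera_model('wrist'); f=r.grab_frame('wrist')[:,:,::-1].copy()
cv2.imwrite('pics/w4.png',f)
md=r.camera_model('side'); f=r.grab_frame('side')[:,:,::-1][180:300,230:390]
cv2.imwrite('pics/s4.png',cv2.resize(f,None,fx=5,fy=5,interpolation=cv2.INTER_CUBIC))
print(r.state()['eef_pos'])
```

```text
[0.53692216 0.00808795 0.19044765] 0.1133908800790066 0.015357524233433475 [0.24295881 3.1911892  6.9844376 ]
[0.53706304 0.00812723 0.19046167]
```

View pics/w4.png

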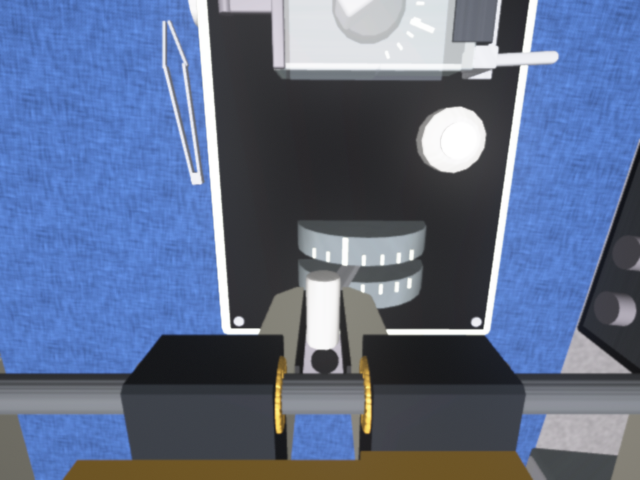

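View pics/s4.png

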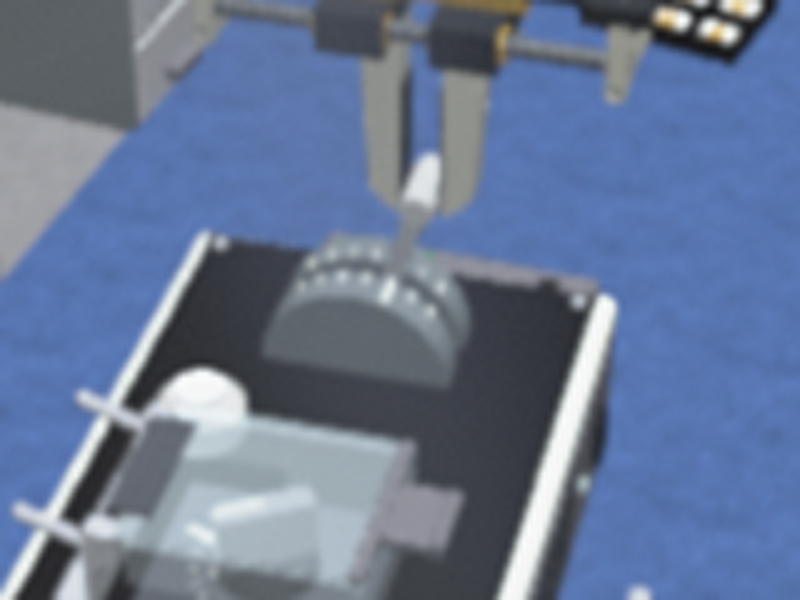

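>>> move_arm(plan=[[-1,0,0,0,0],[-1,0,0,0,0],[-1,0,0,0,0],[-1,0,0,0,0],[-1,0,-0.01,0,0],[-1,0,-0.02,0,0],[-1,0,-0.02,0,0],[-1,0,-0.02,0,0],[-1,0,0,0,0]])

```text
t: 5.97
eef_pos: [0.5386, 0.0078, 0.2633]
orientation: [-1.257, 1.122, -1.128]
ft_force: [1.5, 0.3, -0.0]
finger_gap: 0.0704
```

Run:
```python
from h import *
s=r.state(); print(s['eef_pos'],yaw(),s['finger_gap'],s['ft_force'])
m=r.camera_model('wrist'); f=r.grab_frame('wrist')[:,:,::-1].copy()
import pickle; pickle.dump(m,open('pics/w5.pkl','wb'))
cv2.imwrite('pics/w5.png',f)
for q in (.4,.45,.5,.55,.6): print(q,proj(m,b2w([(90*np.sin(q-.8),-78,95+90*np.cos(q-.8))],B)))
print(proj(m,b2w([(-42*np.sin(.3),-78+o,95+42*np.cos(.3)) for o in (-22,0,22)],B)))
```

```text
[0.53858691 0.00782584 0.26329459] 0.11276419319598106 0.07044987571064902 [ 1.52602601  0.3223341  -0.00848999]
0.4 [[306.63749671 252.81110754]]
0.45 [[313.01944793 253.59516425]]
0.5 [[319.6021986  254.28566821]]
0.55 [[326.35604661 254.87761592]]
0.6 [[333.24922007 255.36663191]]
[[338.04129105 262.61446668]
 [338.39955592 235.25594067]
 [338.77376808 206.67961591]]
```

View pics/w5.png

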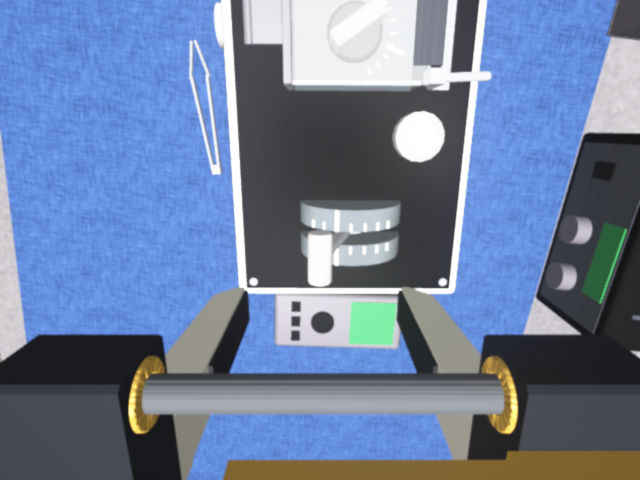

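Run:
```python
from h import *
t=b2w((-66,70,250),B)[0]; print(t)
plan(t,B[2]-np.pi/2,15,-1)
```

```text
[0.48058195 0.15273843 0.25      ]
[[-1, -0.01, 0.0008, -0.0027, 6.01], [-1, -0.0097, 0.0008, -0.0038, 6.01], [-1, -0.0093, 0.0008, -0.0047, 6.01], [-1, -0.0087, 0.0008, -0.0057, 6.01], [-1, -0.0081, 0.0008, -0.0066, 6.01], [-1, -0.0073, 0.0008, -0.0074, 6.01], [-1, -0.0065, 0.0008, -0.0081, 6.01], [-1, -0.0056, 0.0008, -0.0087, 6.01], [-1, -0.0047, 0.0008, -0.0093, 6.01], [-1, -0.0037, 0.0008, -0.0097, 6.01]]
[[-1, -0.0027, 0.0008, -0.0101, 6.01], [-1, -0.0016, 0.0008, -0.0103, 6.01], [-1, -0.0005, 0.0008, -0.0104, 6.01], [-1, 0.0006, 0.0008, -0.0104, 6.01], [-1, 0.0017, 0.0008, -0.0103, 6.01]]
```

>>> move_arm(plan=[[-1,-0.01,0.001,-0.003,6],[-1,-0.01,0.001,-0.004,6],[-1,-0.009,0.001,-0.005,6],[-1,-0.009,0.001,-0.006,6],[-1,-0.008,0.001,-0.0065,6],[-1,-0.0075,0.001,-0.0075,6],[-1,-0.0065,0.001,-0.008,6],[-1,-0.0055,0.001,-0.009,6],[-1,-0.0045,0.001,-0.009,6],[-1,-0.0035,0.001,-0.01,6]])

```text
t: 6.85
eef_pos: [0.4965, 0.1045, 0.2486]
orientation: [-0.609, 1.86, -1.86]
ft_force: [-1.0, 0.5, -0.2]
finger_gap: 0.0931
```

>>> move_arm(plan=[[-1,-0.0025,0.001,-0.01,6],[-1,-0.0015,0.001,-0.0105,6],[-1,-0.0005,0.001,-0.0105,6],[-1,0.0005,0,-0.0105,6],[-1,0.0015,0,-0.0105,6],[-1,0,0,0,0],[-1,0,0,0,0],[-1,0,0,0,0]])

```text
t: 7.52
eef_pos: [0.4778, 0.1526, 0.2461]
orientation: [-0.127, 2.161, -2.163]
ft_force: [-0.0, -0.6, -1.0]
finger_gap: 0.0931
```

Run:
```python
from h import *
s=r.state(); print(s['eef_pos'],yaw(),B[2]-np.pi/2,s['qpos'].round(2),s['finger_gap'],s['ft_force'])
m=r.camera_model('wrist'); f=r.grab_frame('wrist')[:,:,::-1].copy()
import pickle; pickle.dump(m,open('pics/w6.pkl','wb'))
cv2.imwrite('pics/w6.png',f)
print(proj(m,b2w([(-74,70-16,138),(-74,70+16,138),(-50,70,138),(-66,70,138),(0,70,131)],B)))
```

```text
[0.47778079 0.15255268 0.24605816] -1.454582545376853 -1.4595426213858491 [-0.35  0.32 -0.09  2.08  0.04  0.74 -1.92] 0.09310908134072596 [-0.00583121 -0.57427886 -0.99164605]
[[345.00866685 252.79783734]
 [300.14766819 252.63436707]
 [322.7268374  219.88366106]
 [322.62910618 241.95692849]
 [323.03086777 145.30128535]]
```

View pics/w6.png

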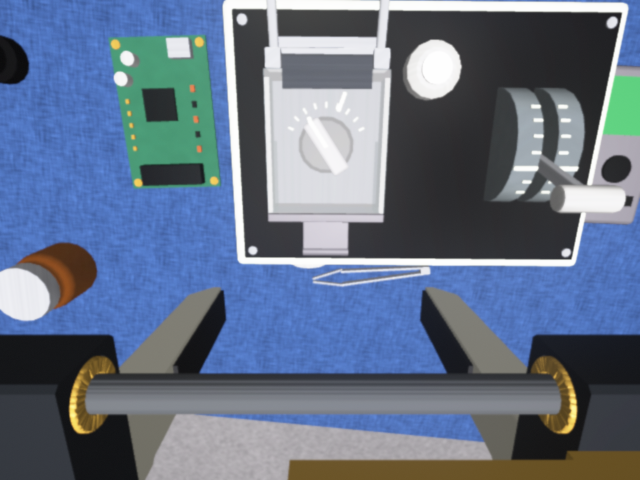

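Run:
```python
from h import *
B[1]-=.0022; np.save('B.npy',B)
t=b2w((-66,70,145),B)[0]; print(t)
plan(t,B[2]-np.pi/2,5,-1)
```

```text
[0.48058195 0.15053843 0.145     ]
[[-1, -0.0005, 0.0202, 0.0004, 0.04], [-1, -0.0005, 0.0202, 0.0004, 0.04], [-1, -0.0005, 0.0202, 0.0004, 0.04], [-1, -0.0005, 0.0202, 0.0004, 0.04], [-1, -0.0005, 0.0202, 0.0004, 0.04]]
```

>>> move_arm(plan=[[-1,-0.0005,0.02,0.0005,0],[-1,-0.0005,0.02,0.0005,0],[-1,-0.0005,0.02,0.0005,0],[-1,-0.0005,0.02,0.0005,0],[0,-0.0005,0.02,0.0005,0],[0,0,0,0,0],[0,0,0,0,0],[0,0,0,0,0],[0,0,0,0,0]])

```text
t: 8.32
eef_pos: [0.4813, 0.1509, 0.1475]
orientation: [-0.12, 2.163, -2.162]
ft_force: [-0.0, -0.0, 0.9]
finger_gap: 0.0644
```

Run:
```python
from h import *
s=r.state(); print(s['eef_pos'],yaw(),s['finger_gap'],s['ft_force'])
m=r.camera_model('wrist'); f=r.grab_frame('wrist')[:,:,::-1].copy()
cv2.imwrite('pics/w7.png',f)
md=r.camera_model('side'); f=r.grab_frame('side')[:,:,::-1][200:340,230:390]
cv2.imwrite('pics/s7.png',cv2.resize(f,None,fx=4,fy=4,interpolation=cv2.INTER_CUBIC))
```

```text
[0.48131507 0.15093908 0.14752301] -1.4579376009915457 0.06435157294853111 [-0.00632345 -0.04533063  0.89805221]
```

View pics/w7.png

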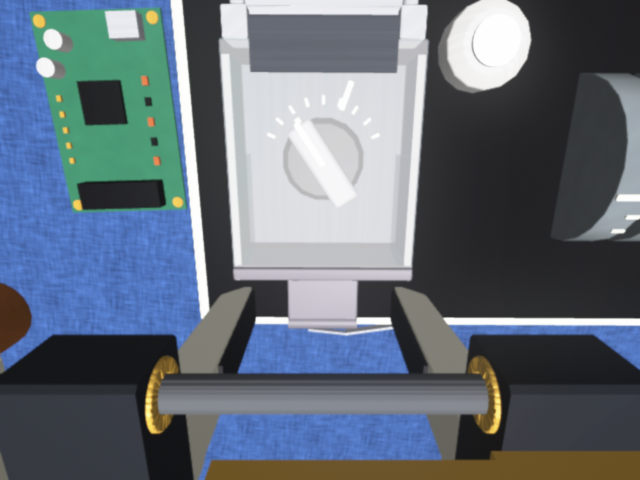

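View pics/s7.png

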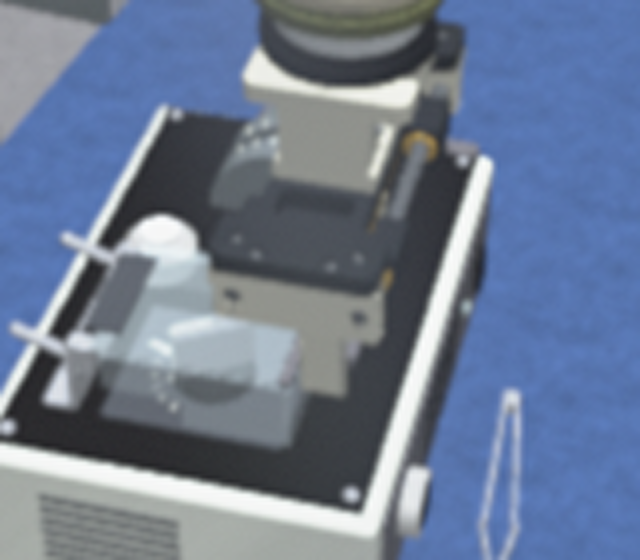

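>>> move_arm(plan=[[1,0,0.0025,0,0],[1,0,0,0,0],[1,0,0,0,0],[1,0,0,0,0],[1,0,0,0,0],[1,0,0,0,0],[1,0,0,0,0],[1,0,0,0,0]])

```text
t: 9.08
eef_pos: [0.4806, 0.1511, 0.1439]
orientation: [-0.122, 2.163, -2.163]
ft_force: [-0.1, 0.3, 1.8]
finger_gap: 0.0309
```

Run:
```python
from h import *
s=r.state(); print(s['eef_pos'],yaw(),s['finger_gap'],s['ft_force'])
d=np.array(s['eef_pos'][:2])-B[:2]; c,q=np.cos(B[2]),np.sin(B[2]); print(1000*(c*d[0]+q*d[1]),1000*(-q*d[0]+c*d[1]))
a=np.arange(0,2.0001,.1); x=-118*np.cos(a); z=118*np.sin(a)
rows=[[1,round(-float(e)/1000,4),round(float(-d)/1000,4),0,0] for d,e in zip(np.diff(z),np.diff(x))]
print(rows[:10]);print(rows[10:])
```

```text
[0.48061581 0.15106757 0.14394765] -1.4577911699532353 0.03089409225760135 [-0.14063813  0.34779134  1.83362475]
-65.90760947640092 70.52211564378752
[[1, -0.0006, -0.0118, 0, 0], [1, -0.0018, -0.0117, 0, 0], [1, -0.0029, -0.0114, 0, 0], [1, -0.004, -0.0111, 0, 0], [1, -0.0051, -0.0106, 0, 0], [1, -0.0062, -0.0101, 0, 0], [1, -0.0071, -0.0094, 0, 0], [1, -0.008, -0.0086, 0, 0], [1, -0.0089, -0.0078, 0, 0], [1, -0.0096, -0.0069, 0, 0]]
[[1, -0.0102, -0.0059, 0, 0], [1, -0.0108, -0.0048, 0, 0], [1, -0.0112, -0.0037, 0, 0], [1, -0.0115, -0.0026, 0, 0], [1, -0.0117, -0.0014, 0, 0], [1, -0.0118, -0.0002, 0, 0], [1, -0.0118, 0.0009, 0, 0], [1, -0.0116, 0.0021, 0, 0], [1, -0.0113, 0.0033, 0, 0], [1, -0.011, 0.0044, 0, 0]]
```

>>> move_arm(plan=[[1,-0.0006,-0.0118,0,0],[1,-0.0018,-0.0117,0,0],[1,-0.0029,-0.0114,0,0],[1,-0.004,-0.0111,0,0],[1,-0.0051,-0.0106,0,0],[1,-0.0062,-0.0101,0,0],[1,-0.0071,-0.0094,0,0],[1,-0.008,-0.0086,0,0],[1,-0.0089,-0.0078,0,0],[1,-0.0096,-0.0069,0,0]])

```text
t: 9.92
eef_pos: [0.5341, 0.1569, 0.2433]
orientation: [-0.124, 2.164, -2.164]
ft_force: [1.5, 1.5, -4.8]
finger_gap: 0.0315
```

Run:
```python
from h import *
s=r.state(); print(s['eef_pos'],yaw(),s['finger_gap'],s['ft_force'])
f=r.grab_frame('side')[:,:,::-1][130:340,230:390]
cv2.imwrite('pics/s8.png',cv2.resize(f,None,fx=2.8,fy=2.8,interpolation=cv2.INTER_CUBIC))
```

```text
[0.53409222 0.15689146 0.24332557] -1.45778098394646 0.03152447635884947 [ 1.49954455  1.5309785  -4.83697107]
```

View pics/s8.png

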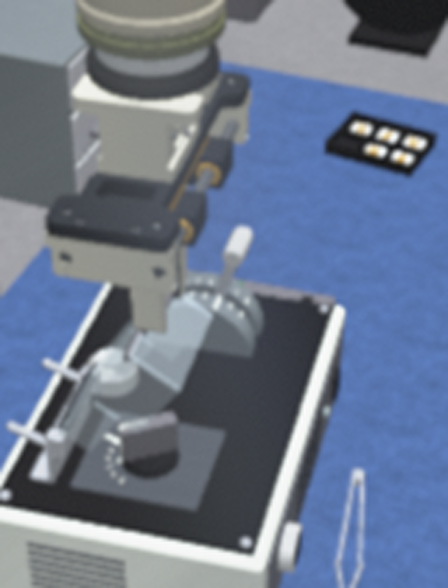

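Works: the guard is lifting with the fingers. Continue the arc.

>>> move_arm(plan=[[1,-0.0102,-0.0059,0,0],[1,-0.0108,-0.0048,0,0],[1,-0.0112,-0.0037,0,0],[1,-0.0115,-0.0026,0,0],[1,-0.0117,-0.0014,0,0],[1,-0.0118,-0.0002,0,0],[1,-0.0118,0.0009,0,0],[1,-0.0116,0.0021,0,0],[1,-0.0113,0.0033,0,0],[1,-0.011,0.0044,0,0]])

```text
t: 10.8
eef_pos: [0.6479, 0.1694, 0.2516]
orientation: [-0.12, 2.162, -2.163]
ft_force: [0.6, -0.7, 6.2]
finger_gap: 0.0312
```

Run:
```python
from h import *
s=r.state(); print(s['eef_pos'],yaw(),s['finger_gap'],s['ft_force'])
f=r.grab_frame('side')[:,:,::-1][130:340,210:370]
cv2.imwrite('pics/s9.png',cv2.resize(f,None,fx=2.8,fy=2.8,interpolation=cv2.INTER_CUBIC))
```

```text
[0.64790803 0.16938656 0.25162624] -1.4583579823645079 0.031175259495014693 [ 0.62760541 -0.66107751  6.20228246]
```

View pics/s9.png

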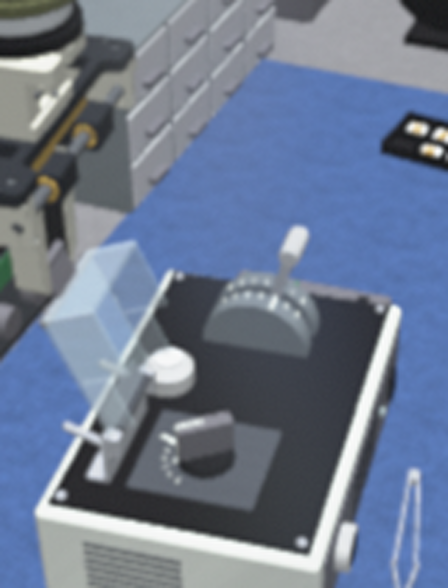

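Run:
```python
import numpy as np
a=np.arange(2.0,2.601,.1); x=-118*np.cos(a); z=118*np.sin(a)
print([[1,round(-float(e)/1000,4),round(float(-d)/1000,4),0,0] for d,e in zip(np.diff(z),np.diff(x))])
```

```text
[[1, -0.0105, 0.0054, 0, 0], [1, -0.0099, 0.0065, 0, 0], [1, -0.0092, 0.0074, 0, 0], [1, -0.0084, 0.0083, 0, 0], [1, -0.0075, 0.0091, 0, 0], [1, -0.0066, 0.0098, 0, 0]]
```

>>> move_arm(plan=[[1,-0.0105,0.0054,0,0],[1,-0.0099,0.0065,0,0],[1,-0.0092,0.0074,0,0],[1,-0.0084,0.0083,0,0],[1,-0.0075,0.0091,0,0],[1,-0.0066,0.0098,0,0],[-1,0,0,0,0],[-1,0,0,0,0],[-1,0,0,0,0],[-1,0,0,0,0]])

```text
t: 11.68
eef_pos: [0.6978, 0.1759, 0.2045]
orientation: [-0.124, 2.164, -2.164]
ft_force: [-0.8, 0.4, 0.3]
finger_gap: 0.0532
```

>>> move_arm(plan=[[-1,0,-0.01,0,0],[-1,0,-0.025,0,0],[-1,0,-0.03,0,0],[-1,0,-0.03,0,0]])

```text
t: 12.02
eef_pos: [0.6979, 0.1757, 0.3014]
orientation: [-0.123, 2.163, -2.164]
ft_force: [0.5, 0.7, -1.0]
finger_gap: 0.0801
```

Run:
```python
from h import *
s=r.state(); print(s['eef_pos'],yaw(),s['finger_gap'],s['ft_force'])
f=r.grab_frame('side')[:,:,::-1][130:340,210:370]
cv2.imwrite('pics/s10.png',cv2.resize(f,None,fx=2.8,fy=2.8,interpolation=cv2.INTER_CUBIC))
```

```text
[0.69786064 0.17566475 0.30144521] -1.4576640730226702 0.08008537236110282 [ 0.49817339  0.70398497 -1.03976737]
```

View pics/s10.png

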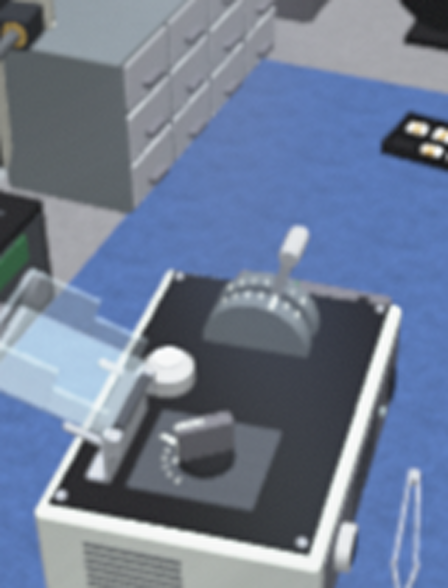

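Run:
```python
from h import *
import pickle
m=pickle.load(open('pics/w6.pkl','rb'))
im=cv2.imread('pics/w6.png')[90:200,260:390]; cv2.imwrite('pics/w6c.png',cv2.resize(im,None,fx=5,fy=5,interpolation=cv2.INTER_CUBIC))
a=atz(m,(311,120),.131);b=atz(m,(341,171),.131); print(a,b,np.linalg.norm(a-b),np.arctan2(*(a-b)[1::-1])-B[2],(a+b)/2,b2w((0,70,131),B))
t=b2w((-50,70,240),B)[0]; print(t)
plan(t,B[2]-np.pi/2+.5,6,-1)
```

```text
[0.56141514 0.16987312 0.131     ] [0.5305649  0.14579763 0.131     ] 0.03913267525450511 0.5514204350054127 [0.54599002 0.15783538 0.131     ] [[0.54617392 0.15786603 0.131     ]]
[0.49648304 0.15231482 0.24      ]
[[-1, 0.0342, 0.0115, 0.0002, -4.76], [-1, 0.0341, 0.0115, -0.0027, -4.76], [-1, 0.0338, 0.0115, -0.0055, -4.76], [-1, 0.0332, 0.0115, -0.0083, -4.76], [-1, 0.0324, 0.0115, -0.011, -4.76], [-1, 0.0314, 0.0115, -0.0137, -4.76]]
```

View pics/w6c.png

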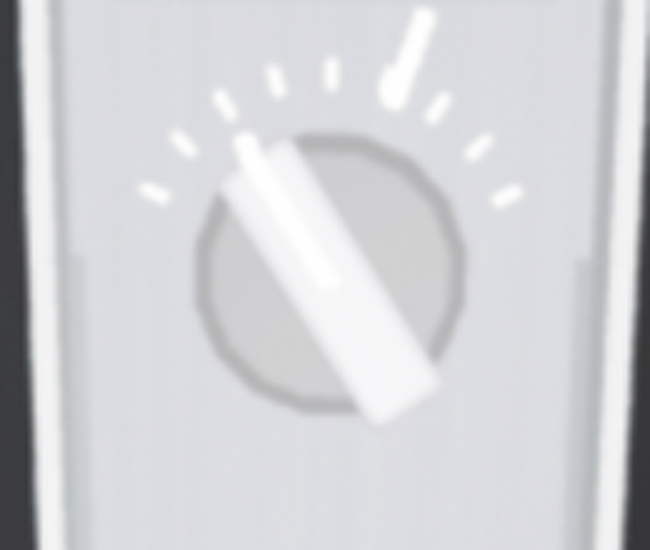

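Run:
```python
from h import *
t=b2w((0,70,240),B)[0]; print(t)
plan((t[0],t[1],.285),-.909,5,0)
plan((t[0],t[1],.2),-.909,3,0,frm=(t[0],t[1],.285,-.909))
```

```text
[0.54617392 0.15786603 0.24      ]
[[0, 0.0311, 0.0048, 0.0002, -6.29], [0, 0.0309, 0.0048, -0.0032, -6.29], [0, 0.0304, 0.0048, -0.0066, -6.29], [0, 0.0295, 0.0048, -0.0098, -6.29], [0, 0.0282, 0.0048, -0.013, -6.29]]
[[0, -0.0, 0.0283, 0.0, -0.0], [0, -0.0, 0.0283, 0.0, -0.0], [0, -0.0, 0.0283, 0.0, -0.0]]
```

>>> move_arm(plan=[[0,0.031,0.003,0,-6.3],[0,0.031,0.003,-0.003,-6.3],[0,0.0305,0.003,-0.0065,-6.3],[0,0.0295,0.003,-0.01,-6.3],[0,0.028,0.003,-0.013,-6.3],[0,0,0.025,0,0],[0,0,0.025,0,0],[0,0,0.025,0,0],[0,0,0,0,0],[0,0,0,0,0]])

```text
t: 12.9
eef_pos: [0.5437, 0.1571, 0.2099]
orientation: [-0.635, 1.84, -1.84]
ft_force: [-0.3, -0.3, 0.4]
finger_gap: 0.0465
```

Run:
```python
from h import *
s=r.state(); print(s['eef_pos'],yaw(),s['qpos'].round(2),s['finger_gap'],s['ft_force'])
m=r.camera_model('wrist'); f=r.grab_frame('wrist')[:,:,::-1].copy()
cv2.imwrite('pics/w11.png',f)
print(proj(m,b2w([(0,70,131)],B)))
t=b2w((0,70,129),B)[0]
plan(t,-.909,3,0)
```

```text
[0.54374321 0.15710663 0.2098543 ] -0.9078402799369083 [-0.23  0.45 -0.22  1.98  0.14  0.73 -1.43] 0.046517833472455014 [-0.27050243 -0.33038961  0.35151357]
[[324.4369894  255.47077909]]
[[0, -0.0005, 0.0273, 0.0002, 0.02], [0, -0.0005, 0.0273, 0.0002, 0.02], [0, -0.0005, 0.0273, 0.0002, 0.02]]
```

View pics/w11.png

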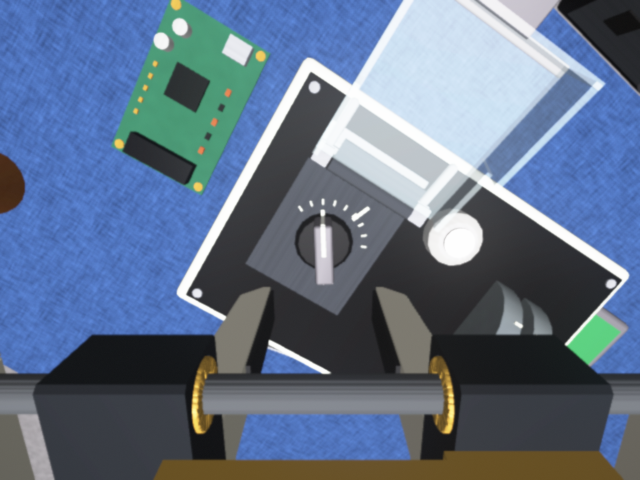

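>>> move_arm(plan=[[0,-0.0005,0.027,0,0],[0,-0.0005,0.027,0,0],[0,-0.0005,0.0265,0,0],[0,0,0,0,0],[0,0,0,0,0]])

```text
t: 13.37
eef_pos: [0.5457, 0.1583, 0.13]
orientation: [-0.633, 1.84, -1.84]
ft_force: [-0.6, 0.4, 1.7]
finger_gap: 0.0466
```

Run:
```python
from h import *
s=r.state(); print(s['eef_pos'],yaw(),s['finger_gap'],s['ft_force'])
m=r.camera_model('wrist'); f=r.grab_frame('wrist')[:,:,::-1].copy()
cv2.imwrite('pics/w12.png',f)
print(proj(m,b2w([(0,70,131)],B)))
plan(b2w((0,70,129),B)[0],-.909,1,0)
```

```text
[0.54568968 0.1583353  0.12999466] -0.9079697403558554 0.046550348445601734 [-0.61584989  0.40245727  1.7324244 ]
[[324.88085123 318.38515674]]
[[0, 0.0005, 0.0019, 0.0005, 0.06]]
```

View pics/w12.png

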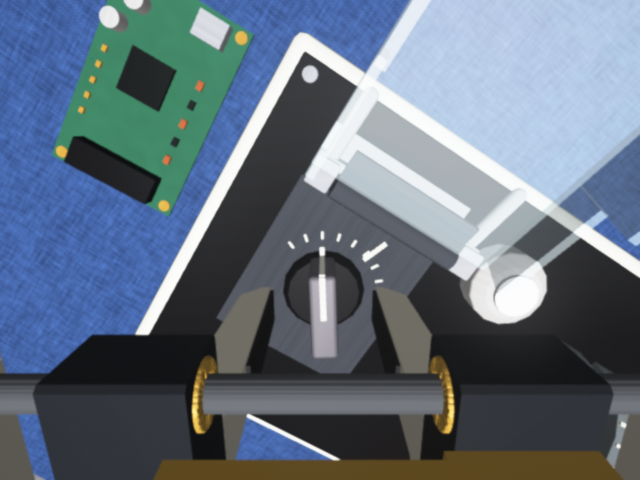

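>>> move_arm(plan=[[1,0.0005,0.0015,0.0005,0],[1,0,0,0,0],[1,0,0,0,0],[1,0,0,0,0],[1,0,0,0,0],[1,0,0,0,0],[1,0,0,0,0],[1,0,0,0,0]])

```text
t: 14.08
eef_pos: [0.5453, 0.1576, 0.128]
orientation: [-0.633, 1.84, -1.839]
ft_force: [-1.3, 0.1, 6.2]
finger_gap: 0.012
```

Run:
```python
from h import *
s=r.state(); print(s['eef_pos'],yaw(),s['finger_gap'],s['ft_force'],b2w((0,70,129),B)[0])
```

```text
[0.54528    0.15761433 0.12801292] -0.9079385257668513 0.011973335944327094 [-1.30228634  0.06801014  6.1515944 ] [0.54617392 0.15786603 0.129     ]
```

Gripped (12.0 mm). Turn +51.6°.

>>> move_arm(plan=[[1,0,0,0,5.2],[1,0,0,0,5.2],[1,0,0,0,5.2],[1,0,0,0,5.2],[1,0,0,0,5.2],[1,0,0,0,5.2],[1,0,0,0,5.2],[1,0,0,0,5.2],[1,0,0,0,5.2],[1,0,0,0,4.8]])

```text
t: 14.92
eef_pos: [0.5451, 0.1583, 0.128]
orientation: [-0.254, -2.094, 2.092]
ft_force: [-1.7, 3.6, 5.5]
finger_gap: 0.012
```

>>> move_arm(plan=[[1,0,0,0,0],[1,0,0,0,0]])

```text
t: 15.08
eef_pos: [0.5451, 0.1584, 0.1281]
orientation: [-0.25, -2.096, 2.095]
ft_force: [-2.1, 2.1, 5.7]
finger_gap: 0.0116
```

Run:
```python
from h import *
s=r.state(); print(s['eef_pos'],yaw(),s['finger_gap'],s['ft_force'],s['moment'])
m=r.camera_model('wrist'); f=r.grab_frame('wrist')[:,:,::-1].copy()
cv2.imwrite('pics/w13.png',f)
```

```text
[0.54509967 0.15835843 0.12805124] -1.8084207533787582 0.011634685824370281 [-2.1154509   2.05681089  5.69799384] [ 0.59164219  0.52863377 -0.05189498]
```

View pics/w13.png

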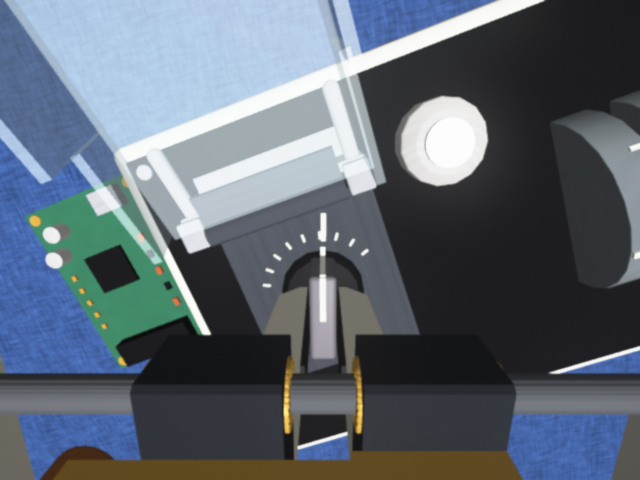

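The pointer (322, 225–320) is collinear with the long dial line. Release, lift away and check.

>>> move_arm(plan=[[0,0,0,0,0],[0,0,0,0,0],[0,0,0,0,0],[0,0,0,0,0],[0,0,0,0,0],[0,0,-0.015,0,0],[0,0,-0.025,0,0],[0,0,-0.03,0,0],[0,0,-0.03,0,0],[0,0,0,0,0]])

```text
t: 15.97
eef_pos: [0.5477, 0.1578, 0.2327]
orientation: [-0.258, -2.101, 2.094]
ft_force: [0.4, 0.1, -0.0]
finger_gap: 0.0462
```

Run:
```python
from h import *
s=r.state(); print(s['eef_pos'],yaw(),s['finger_gap'],s['ft_force'])
m=r.camera_model('wrist'); f=r.grab_frame('wrist')[:,:,::-1].copy()
import pickle; pickle.dump(m,open('pics/w14.pkl','wb'))
cv2.imwrite('pics/w14.png',f)
f=r.grab_frame('side')[:,:,::-1][130:370,210:370]
cv2.imwrite('pics/s14.png',cv2.resize(f,None,fx=2.5,fy=2.5,interpolation=cv2.INTER_CUBIC))
f=r.grab_frame('scene')[:,:,::-1]
cv2.imwrite('pics/sc14.png',f)
```

```text
[0.54767348 0.15779757 0.23273288] -1.8093325792542898 0.04624913029395705 [ 0.43701329  0.07741421 -0.02086724]
```

View pics/w14.png

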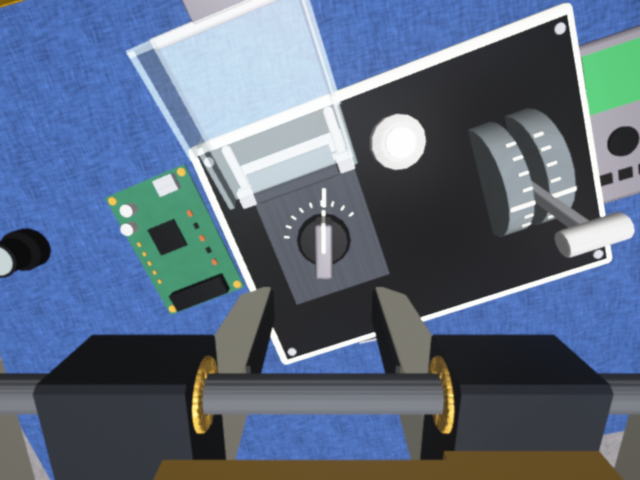

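View pics/s14.png

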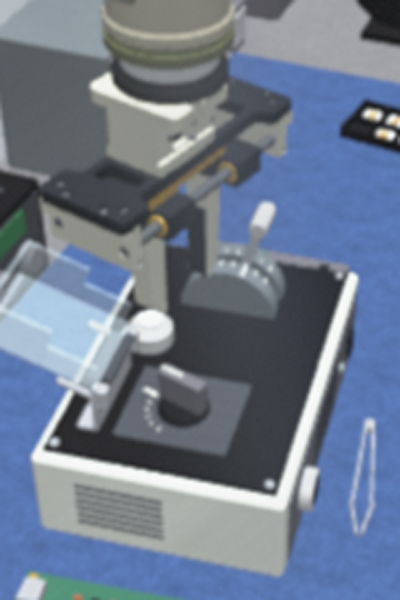

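View pics/sc14.png

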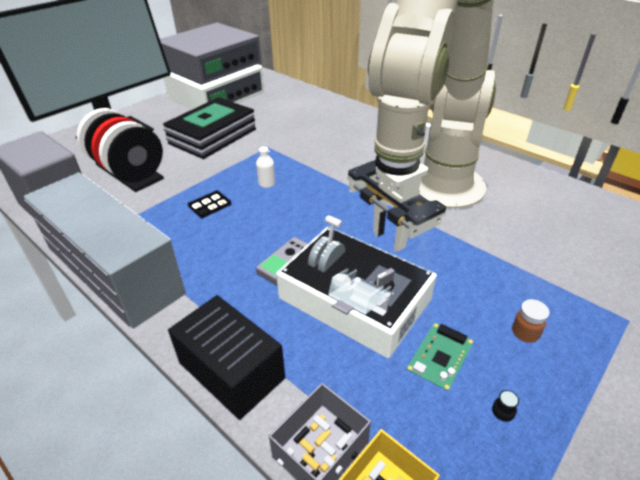

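Run:
```python
from h import *
import pickle
m=pickle.load(open('pics/w14.pkl','rb'))
for q in (.4,.5,.6): print(q,proj(m,b2w([(90*np.sin(q-.8),-78,95+90*np.cos(q-.8))],B)))
g=lambda a,rr,h:(52-rr*np.cos(a),70,137+rr*np.sin(a))
a=atz(m,(323.5,226),.131);b=atz(m,(324.5,278),.131);print('pointer',np.arctan2(*(a-b)[1::-1])-B[2])
print(r.state()['t'], r.finish_job())
```

```text
0.4 [[591.24693441 246.3758368 ]]
0.5 [[592.53513351 234.14730037]]
0.6 [[592.73222125 220.4937187 ]]
pointer -0.33121358963359876
the job is handed in; nothing more can be done
16.1167 None
```

The job is handed in at t = 16.1 s of the 58 s allowed; it reported no verdict. The order was lever, then guard, then knob.

- **Dimmer lever:** I gripped the cross grip and drew it along its arc to the front. Reprojecting the grip in the last wrist picture puts the lever at about 0.49, against the target of 0.5 ± 0.1.
- **Guard:** I gripped the thumb tab at its sides, carried it along its arc to about 2.6, and let it go. In the last pictures it lies back on its stop arms, still open. I judged this by eye and did not measure the angle.
- **Knob:** I gripped the bar and turned it 51.6° clockwise. The pointer lines up with the long line. It measures 0.33 rad to the right of the box's x axis, which is a knob value of about 1.48 (target 1.5 ± 0.12).
- **Surroundings:** The fingers were clear of everything, with about zero force reading. The things lying around look undisturbed in the last pictures; I did not measure their positions.

**Checks that disagreed:**
- The first box fit from the outer cameras was about 2 mm off sideways against the wrist camera. I corrected it before gripping the guard.
- The lower box edges sat about 5 pixels off that first fit, so I left them out of it.

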